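# Put the mixed-up tools back on their outlines

## Task

The block plane, the screw jar and the sanding block stand on one another's boards; use the bare board as a free spot and change them round, so that each stands squarely on the board painted with its own outline, centred on the outline and, for the plane and the sanding block, lined up with it (either end first). Set them down upright without dropping or tipping them, leave the glue bottle, the tape measure and the stubby screwdriver where they are, and let go of everything at the end.

Things in the scene. Friction and masses are not known exactly. Their poses are not given: they have to be found in the camera images.
- block_plane: Green block plane, light cap, dark knob near its -y end, standing on its sole: 48 mm wide (x), 165 long (y), 66 high, about 0.7 kg. Sides upright, 48 mm apart, up to 39 mm high; the 40 mm wide cap rises to 66. Pinch it from above across x, on the sides, at its balance point 9 mm from mid length towards +y (gripped elsewhere it swings). Origin: centre of the sole, z up. At the start on jar_board.
- screw_jar: Round glass jar of screws with a red lid, standing upright: 66 mm across, 88 mm high, about 0.27 kg. Pinch it from above across the glass, about mid height. Origin: centre of its bottom; z up. At the start it stands on sander_board.
- sanding_block: Brown cork-faced sanding block, a plain rounded block lying flat: 64 mm wide (x), 111 mm long (y), 30 mm high, about 0.12 kg. Pinch it from above across x. Origin: centre of its underside; y along its length, z up. At the start it lies on plane_board.
- plane_board: Long narrow rectangular board, 85 mm (x) by 190 mm (y), painted with the dark outline of the block plane, 48 x 165 mm, long along y: the plane's home. Plywood, 8 mm thick, fixed to the bench, its top 8 mm above the bench. Origin: centre of its underside, which is also below the centre of the dark outline; z up. 
- sander_board: Shorter, broader rectangular board, 100 mm (x) by 145 mm (y), painted with the dark outline of the sanding block, 64 x 111 mm, long along y: the sanding block's home. Plywood, 8 mm thick, fixed to the bench, its top 8 mm above the bench. Origin: centre of its underside, which is also below the centre of the dark outline; z up. 
- jar_board: Round board, 110 mm across, painted with a dark disc 66 mm across: the jar's home. Plywood, 8 mm thick, fixed to the bench, its top 8 mm above the bench. Origin: centre of its underside, which is also below the centre of the dark outline; z up. 
- spare_board: Plain rectangular board without any outline, 90 mm (x) by 170 mm (y), empty at the start: the free spot, with room for any one of the three things. Plywood, 8 mm thick, fixed to the bench, its top 8 mm above the bench. Origin: centre of its underside; z up. 
- glue_bottle: Bystander: yellow glue bottle with an orange tip, 42 x 64 mm, 203 mm high, standing loose towards the back. Origin: centre of its bottom.
- tape_measure: Bystander: yellow and black pocket tape measure standing loose among the boards, 37 x 91 mm, 66 mm high. Origin: centre of its underside; y along its length.
- stubby_screwdriver: Bystander: short black-handled screwdriver lying loose among the boards, 32 x 101 mm, 26 mm high. About 110 mm to the left of it is the near corner of the fixed blue cabinet, 270 mm high: carry things past on the near side of it. Origin: centre of its underside; y along it.

How it is judged (in metres and radians):
At the end, for the whole second after the job is handed in: The plane is on the plane board, the jar on the round board and the sanding block on its own board: each within 12 mm of the centre of its outline, standing upright on the board, the plane and the sanding block within 0.17 rad of the outline's direction (either way round), all at rest and released (horizontal distance between block_plane and plane_board below 0.012 m and z of block_plane in the frame of plane_board between 0.004 and 0.012 m and angle between each of block_plane, screw_jar, sanding_block's own z axis and vertical below 0.08 rad and linear speed of each of block_plane, screw_jar, sanding_block below 0.02 m/s and angular speed of each of block_plane, screw_jar, sanding_block below 0.1 rad/s and contact force between each of block_plane, screw_jar, sanding_block and the fingers below 0.1 N and angle between the y axis of block_plane and the y axis of plane_board, either way round below 0.17 rad and horizontal distance between screw_jar and jar_board below 0.012 m and z of screw_jar in the frame of jar_board between 0.004 and 0.012 m and horizontal distance between sanding_block and sander_board below 0.012 m and z of sanding_block in the frame of sander_board between 0.004 and 0.012 m and angle between the y axis of sanding_block and the y axis of sander_board, either way round below 0.17 rad); the robot touches nothing.
It fails at once if a bystander (glue bottle, tape measure or stubby screwdriver) is moved more than 25 mm (distance of any of glue_bottle, tape_measure, stubby_screwdriver from where it was at the start of the episode above 0.025 m).
It fails at once if the jar, the plane or the sanding block is tipped over (more than 45 degrees) (angle between any of block_plane, screw_jar, sanding_block's own z axis and vertical above 0.785 rad).
It fails at once if the jar, the plane or the sanding block is dropped (falls free of the fingers at more than 0.7 m/s) ((linear speed of block_plane above 0.7 m/s and contact force between block_plane and the fingers below 0.05 N) or (linear speed of screw_jar above 0.7 m/s and contact force between screw_jar and the fingers below 0.05 N) or (linear speed of sanding_block above 0.7 m/s and contact force between sanding_block and the fingers below 0.05 N)).
It also fails if it takes over 128 s, if anything falls off the work surface, if the arm or the gripper's body presses on something with over 40 N, if the wrist force passes 120 N, or if a joint passes its speed limit or range.

## Robot

A 6-joint arm with a two-finger parallel gripper is mounted at the origin on a cart in front of the work surface, level with it; the furniture and walls round the work are solid. World frame = base frame: x ahead of the robot, y to its left, z up, the work surface at z = 0. Lengths are in m, angles in degrees, forces in N, time in s.
With the tool pointing down it reaches from about 0.225 to 0.725 m from the base axis. Payload 3.1 kg.
Tool frame: the origin (TCP) lies between the finger pads; the fingertips stand 22 mm ahead of it and the grasp point (between the pads) lies 3 mm ahead of it (bot.tip_reach is the distance from the TCP to the fingertips, in m); z points along the fingers, y is the line along which they close (so a half turn about z gives the same grasp; the last joint's range is limited). The gripper opens to 85 mm and grips with 20 to 120 N. Pads are 22 mm wide; open, the fingers measure 114 mm over their backs; the gripper's body (76 mm by 85 mm) begins 54 mm behind the grasp point. The pads swing forward as they close: fully open they stand 13 mm farther back than shut.
Start: joints at [-79.343, 2.75, 5.684, 92.934, 0, 82.678], TCP at [0.162, -0.499, 0.253] pointing down, gripper open.
Joint ranges: [-166.93, 166.93], [-56.73, 111.36], [-69.38, 81.34], [-121.58, 131.49], [-85.45, 84.26], [-180, 180]. Speed limits (degrees/s): [159.86, 159.86, 180, 180, 180, 180].

## Interface

Orientations are given as a 3x3 rotation matrix whose columns are the frame's x, y, z axes.
In Python, from bench import sensors, cams, bot gives the robot as it stands.
- The arm moves only by the tool drive_tool, never from a script. Its argument "plan" is one flat list of numbers, 5 for each row, row after row: the shift along the tool's x, y, z in mm, then the turn about the tool's z in degrees, then the closure, from 0 (fully open) to 1 (shut). A call has exactly 8 rows; each row is the pose to reach, as a shift and turn from the pose commanded when the call began, along the tool's axes at that moment; what a row does not reach only later rows make up. A row lasts 1/10 s, in which the tool goes at most 50 mm and 8.59 degrees, less where a joint would pass 70% of its speed; a pose out of reach is approached as far as the arm can. A call with a gripper value outside its range is refused whole. The fingers move at their own pace and stop on an object; the grip force is fixed at half the most. Time passes only in rows, so rows that repeat a pose let the fingers close, or fill a call up. It gives the time, the measured TCP pose, the force, the opening and the grip force at its end, in the units of the state.
- sensors.get_state(): the state, without advancing time (a new reading comes with each control period).
- cams.get_image(name): name is "side" or "top"; returns (picture, depth): 420x560x3 uint8, red, green, blue; 420x560 float32, m along the optical axis (not along the pixel's ray), 0 where there is no reading.
- cams.camera_info(name): a dict with "vertical_fov" (degrees; the focal length in pixels is half the picture's height over the tangent of half this angle, whatever the lens; pixels are square), "cx", "cy" (the principal point, pixels), "world_from_camera" (4x4, takes a point from camera to world coordinates). Camera axes: x right, y down, z forward; pixel columns grow to the right and rows downward; lengths in m; the calibration is good to about 2 mm. A picture is of the moment at which its call begins. camera_info takes no time and is no camera call.
- bot.sign_off(): hands the job in; it is judged then, once.
The state is a dict: "time": time; "joint_pos": joint angles; "joint_vel": joint speeds; "joint_torque": joint torques, N m; "ee_pos": TCP position; "tcp_rot": TCP orientation; "ft_force": force on the tool from outside, world axes, zero at the start; "torque": the same for the moment, N m; "width": finger opening in m; "grip_force": force on a finger pad.
Only numpy, scipy, OpenCV 4.12 (cv2) and the standard library are available. Lean on these libraries where they do the work, as an engineer would, in place of code of your own. Each camera call takes 0.05 s, during which the arm holds its last target. There are 200 camera calls.

## Working session

There is one attempt and no reset: what is moved stays moved. The work goes in short steps, Python scripts to look and compute and a tool call to move; the robot and the scene stay as the last step left them, time stands still between calls to the robot, and variables do not carry over. Pictures are saved under pics/ and viewed, at most 14 in all, crops included, and the job is handed in when it is done.

Besides the shell and the picture viewer there is one more tool, called in YAML: its name, and indented under it one key for each argument. drive_tool: Moves the arm, as the interface text tells. Its arguments: {"type":"object","properties":{"plan":{"type":"array"}},"required":["plan"]}

```bash
mkdir -p pics; ls; cat > h.py <<'E'
import numpy as np, cv2
from bench import sensors, cams, bot
def cam(n):
    i=cams.camera_info(n); f=210/np.tan(np.radians(i["vertical_fov"]/2)); return f,i["cx"],i["cy"],np.array(i["world_from_camera"])
def ray(n,uv,z):
    f,cx,cy,T=cam(n); uv=np.atleast_2d(np.asarray(uv,float))
    d=np.c_[(uv[:,0]-cx)/f,(uv[:,1]-cy)/f,np.ones(len(uv))]@T[:3,:3].T; o=T[:3,3]
    return o+d*((z-o[2])/d[:,2])[:,None]
def cloud(n,D):
    f,cx,cy,T=cam(n); v,u=np.mgrid[:D.shape[0],:D.shape[1]]
    P=np.stack([(u-cx)/f*D,(v-cy)/f*D,D],-1)@T[:3,:3].T+T[:3,3]; P[D==0]=np.nan; return P
def snap(n,name=None):
    I,D=cams.get_image(n)
    if name: cv2.imwrite(f"pics/{name}.png",I[...,::-1])
    return I,D
E
python3 - <<'E'
from h import *
for n in("top","side"):
    I,D=snap(n,n+"0"); np.savez(n+"0.npz",I=I,D=D); print(n,cams.camera_info(n))
s=sensors.get_state(); print(s["ee_pos"],s["tcp_rot"],s["width"],s["time"])
E
```

```text
pics
top {'vertical_fov': 53.647502474554855, 'cx': 283.03293619942826, 'cy': 209.74393147714812, 'world_from_camera': array([[-0.01482137, -0.9911003 ,  0.13228951,  0.47519788],
       [-0.99979715,  0.01288515, -0.01548034, -0.12679285],
       [ 0.013638  , -0.13249211, -0.99109023,  1.05512188],
       [ 0.        ,  0.        ,  0.        ,  1.        ]])}
side {'vertical_fov': 49.3340291948213, 'cx': 279.5178326637253, 'cy': 210.5714241878175, 'world_from_camera': array([[ 0.95425217, -0.18825704,  0.2322974 ,  0.33590658],
       [-0.29860107, -0.64027425,  0.7077332 , -0.97835655],
       [ 0.01549829, -0.7447202 , -0.66719684,  0.82559665],
       [ 0.        ,  0.        ,  0.        ,  1.        ]])}
[ 0.16193837 -0.49885299  0.25221634] [[ 9.51179739e-01  3.08637279e-01 -3.65391161e-04]
 [ 3.08637335e-01 -9.51177372e-01  2.14517305e-03]
 [ 3.14528570e-04 -2.15321850e-03 -9.99997632e-01]] 0.08552185835833553 0.1
```

```bash
sleep 1; ls pics
```

```text
side0.png
top0.png
```

View pics/top0.png

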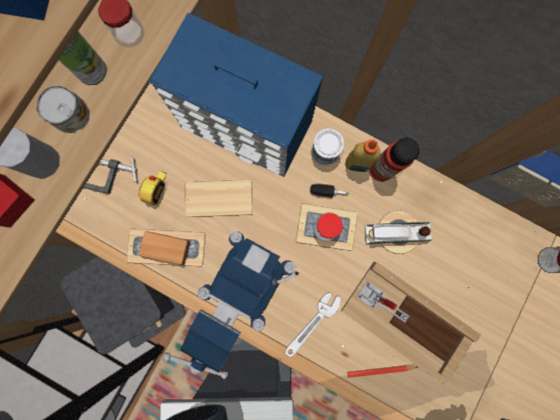

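View pics/side0.png

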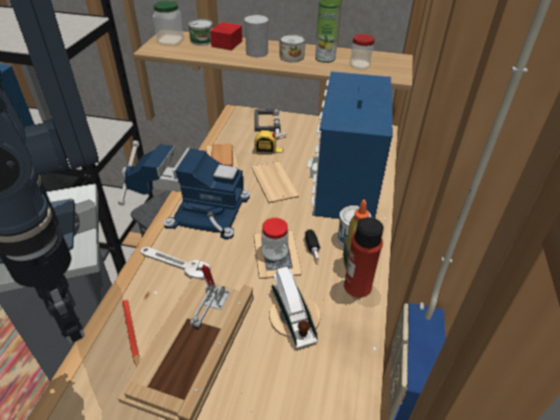

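```bash
cat >> h.py <<'E'
def proj(n,P):
    f,cx,cy,T=cam(n); q=np.linalg.inv(T)@np.append(P,1); return np.round([cx+f*q[0]/q[2],cy+f*q[1]/q[2],q[2]],3)
E
python3 - <<'E'
from h import *
s=sensors.get_state()
for n in("top","side"):
    d=np.load(n+"0.npz"); C=cloud(n,d["D"]); print(n,proj(n,s["ee_pos"]),proj(n,[0,0,0]))
    pts={"top":[(400,233),(395,251),(330,226),(219,198),(205,247),(133,247),(165,248),(322,190),(152,188),(245,275),(210,340),(470,300),(365,165),(250,130),(450,220)],"side":[(275,225),(295,300),(278,180),(312,245),(265,140),(215,190),(70,330),(40,240),(350,120)]}[n]
    for u,v in pts: print(u,v,d["D"][v,u].round(3),C[v,u].round(3))
E
```

```text
top [482.839 434.891   0.76 ] [226.25  469.027   0.981]
400 233 0.998 [ 0.548 -0.422  0.063]
395 251 1.048 [ 0.506 -0.424  0.007]
330 226 0.963 [ 0.564 -0.25   0.097]
219 198 1.056 [0.647 0.019 0.011]
205 247 1.05 [ 0.524  0.055 -0.001]
133 247 1.04 [0.526 0.234 0.007]
165 248 1.01 [0.521 0.146 0.038]
322 190 1.048 [ 0.662 -0.242  0.024]
152 188 1.002 [0.664 0.173 0.065]
245 275 0.902 [ 0.455 -0.056  0.142]
210 340 0.859 [0.324 0.014 0.166]
470 300 1.039 [ 0.382 -0.608  0.002]
365 165 1.007 [ 0.713 -0.343  0.074]
250 130 0.809 [ 0.737 -0.077  0.273]
450 220 1.066 [ 0.584 -0.571  0.001]
side [ 66.1   313.058   0.682] [ 34.064 230.844   1.165]
275 225 1.053 [ 0.564 -0.252  0.098]
295 300 0.951 [ 0.553 -0.434  0.053]
278 180 1.326 [0.656 0.018 0.007]
312 245 1.113 [ 0.654 -0.268  0.022]
265 140 1.405 [0.661 0.168 0.049]
215 190 1.115 [ 0.454 -0.11   0.116]
70 330 0.605 [ 0.182 -0.569  0.3  ]
40 240 0.55 [ 0.182 -0.526  0.428]
350 120 1.071 [ 0.782 -0.134  0.272]
```

```bash
python3 - <<'E'
from h import *
d=np.load("top0.npz"); I=d["I"]; C=cloud("top",d["D"])
c=I[150:275,110:450]; c=cv2.resize(c,None,fx=2.35,fy=2.35,interpolation=cv2.INTER_CUBIC)
z=np.nan_to_num(C[150:275,110:450,2]); z=(np.clip(z,-.005,.03)+.005)/.035*255
z=cv2.applyColorMap(cv2.resize(z.astype(np.uint8),(c.shape[1],c.shape[0]),interpolation=cv2.INTER_NEAREST),cv2.COLORMAP_JET)
cv2.imwrite("pics/crop.png",np.vstack([c[...,::-1],z]))
E
```

```text
(no output)
```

View pics/crop.png

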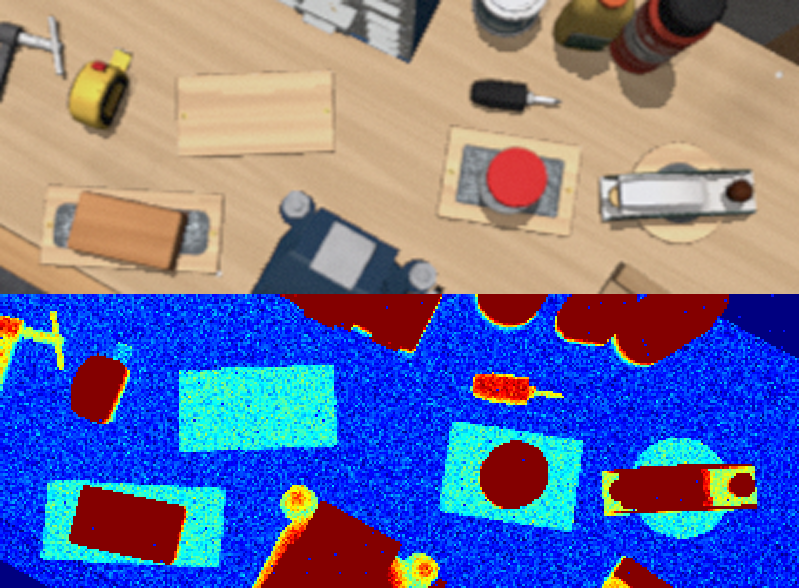

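```bash
python3 - <<'E'
from h import *
print("tip",bot.tip_reach, dir(bot))
d=np.load("top0.npz"); D=cv2.medianBlur(d["D"],3); C=cloud("top",D); X,Y,Z=C[...,0],C[...,1],C[...,2]
def box(n,c,r,lo,hi):
    m=(np.hypot(X-c[0],Y-c[1])<r)&(Z>lo)&(Z<hi)
    k,l,st,ce=cv2.connectedComponentsWithStats(m.astype(np.uint8)); j=1+np.argmax(st[1:,4]); m=l==j
    P=C[m]; (cx,cy),(w,h),a=cv2.minAreaRect((P[:,:2]*1000).astype(np.float32))
    if w>h: a+=90
    # long axis direction = angle a+90
    print(n,"c",round(cx,1),round(cy,1),"dims",round(min(w,h),1),round(max(w,h),1),"long axis deg",round((a+90+90)%180-90 ,2) if 1 else 0,"n",m.sum(),"z50",np.median(P[:,2]).round(4)); return P
box("spare",(.647,.02),.12,.004,.02)
box("planeB",(.525,.145),.12,.004,.06)
box("sanderB",(.565,-.25),.12,.004,.013)
P=box("jarB",(.54,-.42),.075,.004,.012)
(c,r)=cv2.minEnclosingCircle((P[:,:2]*1000).astype(np.float32)); print("jarB circ",c,r)
box("plane",(.545,-.42),.12,.015,.09)
box("planecap",(.545,-.42),.12,.055,.075)
P=box("jarlid",(.565,-.25),.08,.085,.12); print(cv2.minEnclosingCircle((P[:,:2]*1000).astype(np.float32)),P[:,:2].mean(0))
box("sand",(.52,.146),.1,.030,.06)
box("driver",(.66,-.25),.07,.012,.06)
box("tape",(.66,.17),.08,.012,.09)
# height map, from both views: max z in 40mm cells
S=np.load("side0.npz"); Q=np.vstack([C.reshape(-1,3),cloud("side",S["D"]).reshape(-1,3)]); Q=Q[np.isfinite(Q).all(1)]
gx=np.arange(.2,.84,.04); gy=np.arange(.28,-.56,-.04); print("y:",gy.round(2))
for x in gx[::-1]: print(round(x,2),[int(1000*np.max(q)) if len(q:=Q[(abs(Q[:,0]-x)<.02)&(abs(Q[:,1]-y)<.02),2])>3 else -1 for y in gy])
E
```

```text
tip 0.022 ['IKError', '__class__', '__delattr__', '__dict__', '__dir__', '__doc__', '__eq__', '__format__', '__ge__', '__getattribute__', '__getstate__', '__gt__', '__hash__', '__init__', '__init_subclass__', '__le__', '__lt__', '__module__', '__ne__', '__new__', '__reduce__', '__reduce_ex__', '__repr__', '__setattr__', '__sizeof__', '__str__', '__subclasshook__', '__weakref__', 'sign_off', 'tip_reach']
spare c 647.5 19.6 dims 92.0 169.8 long axis deg -88.14 n 2330 z50 0.0087
planeB c 525.1 151.5 dims 86.6 193.5 long axis deg 87.05 n 2585 z50 0.0102
sanderB c 570.7 -255.2 dims 100.3 148.2 long axis deg 80.08 n 1558 z50 0.0086
jarB c 594.2 -433.0 dims 29.4 94.3 long axis deg -87.55 n 317 z50 0.0085
jarB circ (579.6688232421875, -433.668212890625) 47.1403923034668
plane c 552.6 -431.6 dims 47.1 159.0 long axis deg -88.34 n 1051 z50 0.0489
planecap c 551.1 -394.0 dims 39.0 71.5 long axis deg 89.78 n 426 z50 0.0673
jarlid c 567.5 -249.7 dims 57.7 58.6 long axis deg -0.79 n 530 z50 0.0966
((566.8316040039062, -250.52340698242188), 30.040403366088867) [ 0.56633497 -0.24974709]
sand c 522.5
[... 1101 characters left out ...]
155, 149, 148, 148, 39, 5, 4, 4, 4, 46, 46, 10, 5, 4]
0.44 [-1, 0, 2, 2, 3, 17, 23, 166, 166, 164, 144, 49, 4, 4, 5, 21, 46, 47, 47, 6, 5]
0.4 [-1, -1, -1, 1, 2, 22, 165, 167, 166, 166, 63, 4, 4, 16, 18, 50, 155, 155, 46, 46, 43]
0.36 [-379, -1, -1, -1, -1, 154, 167, 168, 166, 166, 16, 3, 11, 17, 21, 23, 154, 59, 65, 47, 47]
0.32 [-378, -654, -1, -1, -1, 150, 165, 166, 166, 25, 4, 11, 13, 13, 4, 22, 22, 35, 57, 36, 47]
0.28 [-379, -655, -1, -1, 151, 136, 138, 157, 163, 2, 4, 13, 13, 4, 5, 5, 20, 21, 34, 34, 34]
0.24 [-658, -904, -1, -1, -1, 108, 114, 126, -1, -1, 3, 9, 4, 4, 5, 4, 8, 9, 21, 31, 43]
0.2 [-901, -1, -1, -1, -1, 230, 254, 545, 556, -1, -1, 0, 4, 4, 10, 11, 11, 11, 595, 626, 627]
```

```bash
cat >> h.py <<'E'
from scipy.optimize import least_squares
def circ(P):
    P=np.asarray(P)*1000; r=least_squares(lambda p:np.hypot(P[:,0]-p[0],P[:,1]-p[1])-p[2],[*P.mean(0),50],loss="soft_l1"); return r.x.round(1)
def rows(targets):
    """targets: (x,y,z mm, heading of tool y deg (mod 180), closure) -> shift/turn for the plan, from the present pose"""
    s=sensors.get_state(); p=np.array(s["ee_pos"])*1000; R=np.array(s["tcp_rot"]); h0=np.degrees(np.arctan2(R[1,1],R[0,1]))
    print("t",round(s["time"],2),"pos",p.round(1),"head",round(h0,2),"w",round(s["width"],4),"grip",round(s["grip_force"],1),"j",np.round(s["joint_pos"],0))
    for t in targets:
        turn=-((t[3]-h0+90)%180-90)   # tool z points down
        print(t,"->",(R.T@(np.array(t[:3])-p)).round(1),round(turn,1))
E
python3 - <<'E'
from h import *
for n in("top","side"):
    d=np.load(n+"0.npz"); C=cloud(n,cv2.medianBlur(d["D"],3)); X,Y,Z=C[...,0],C[...,1],C[...,2]
    m=(np.hypot(X-.55,Y+.43)<.085)&(Z>.0045)&(Z<.0125)
    m=cv2.morphologyEx(m.astype(np.uint8),cv2.MORPH_OPEN,np.ones((3,3),np.uint8))
    P=C[m>0][:,:2]
    # outermost points per angular bin
    a=np.degrees(np.arctan2(P[:,1]+.43,P[:,0]-.55)); r=np.hypot(P[:,1]+.43,P[:,0]-.55); E=[]
    for b in range(-180,180,8):
        if min(abs(b+90),abs(b-90))<35: continue
        k=(a>=b)&(a<b+8)
        if k.sum()>3: i=np.where(k)[0][np.argmax(r[k])]; E.append(P[i])
    print(n,"jarB",circ(E),len(E))
    m=(abs(X-.5525)<.018)&(abs(Y+.43)<.11)&(Z>.014); print("plane y ext",Y[m].min(),Y[m].max())
    m=(abs(X-.5525)<.03)&(abs(Y+.43)<.09)&(Z>.03); 
    for y in (-.47,-.44,-.41,-.38): k=m&(abs(Y-y)<.006); print("x ext at",y,X[k].min(),X[k].max(),Z[k].max())
# first target: sanding block, tool y along its x axis (77.15-90)
rows([(522,151,250,-12.9,0),(522,151,120,-12.9,0),(522,151,27,-12.9,0)])
E
```

```text
top jarB [ 555.4 -436.2   53.9] 26
plane y ext -0.5144399697500737 -0.3521521599647639
x ext at -0.47 0.5741106892666614 0.5768423168550444 0.03450066832340326
x ext at -0.44 0.5292834313498482 0.5758375257827824 0.052073598819328604
x ext at -0.41 0.5295527263360508 0.5736219601911247 0.06786355396408139
x ext at -0.38 0.528063162556689 0.5748179375017197 0.07527642908680887
side jarB [ 552.1 -436.5   54.3] 24
plane y ext -0.5147823352168264 -0.3555047732622978
x ext at -0.47 0.5265542307823963 0.5738884844137947 0.04563491534262354
x ext at -0.44 0.5256923068114437 0.5732556405862285 0.052861803188021916
x ext at -0.41 0.5249497239569259 0.5729438244274098 0.0686857803969233
x ext at -0.38 0.5238993927582163 0.5680380518716759 0.07619013035084299
t 0.1 pos [ 161.9 -498.9  252.2] head -72.02 w 0.0855 grip 0.0 j [-79.   3.   6.  93.   0.  83.]
(522, 151, 250, -12.9, 0) -> [ 543.1 -507.     3.5] -59.1
(522, 151, 120, -12.9, 0) -> [ 543.  -506.7  133.5] -59.1
(522, 151, 27, -12.9, 0) -> [ 543.  -506.5  226.5] -59.1
```

drive_tool:
  plan: [20,-19,-30,-7,0,54,-50,-40,-15,0,88,-82,-40,-23,0,122,-114,-40,-31,0,156,-146,-40,-39,0,190,-177,-40,-47,0,225,-210,-40,-55,0,258,-241,-40,-59,0]

```text
time: 0.9
ee_pos: [0.3334, -0.1885, 0.2929]
tcp_rot: [[0.222, 0.975, -0.0], [0.975, -0.222, 0.0], [0.0, -0.0, -1.0]]
ft_force: [1.0, -0.6, 1.2]
width: 0.0854
grip_force: 0.0
```

```bash
python3 - <<'E'
from h import *
rows([(522,151,290,-12.9,0),(522,151,200,-12.9,0),(522,151,120,-12.9,0),(522,151,27,-12.9,0)])
E
```

```text
t 0.9 pos [ 333.4 -188.5  292.9] head -12.81 w 0.0854 grip 0.0 j [-40. -17.  -8.  99.   0.  63.]
(522, 151, 290, -12.9, 0) -> [372.9 108.6   3. ] 0.1
(522, 151, 200, -12.9, 0) -> [372.9 108.6  93. ] 0.1
(522, 151, 120, -12.9, 0) -> [372.9 108.6 173. ] 0.1
(522, 151, 27, -12.9, 0) -> [372.8 108.6 266. ] 0.1
```

drive_tool:
  plan: [46,13,0,0,0,93,27,0,0,0,140,41,0,0,0,186,54,0,0,0,233,68,0,0,0,280,81,0,0,0,326,95,10,0,0,373,109,30,0,0]

```text
time: 1.7
ee_pos: [0.5233, 0.1483, 0.2653]
tcp_rot: [[0.225, 0.974, 0.003], [0.974, -0.225, 0.0], [0.001, 0.003, -1.0]]
ft_force: [1.0, -0.7, 0.3]
width: 0.0855
grip_force: 0.0
```

```bash
python3 - <<'E'
from h import *
rows([(522,151,60,-12.9,0),(522,151,31,-12.9,0)])
E
```

```text
t 1.7 pos [523.3 148.3 265.3] head -12.98 w 0.0855 grip 0.0 j [  9.   6.  10.  94.  -0. 112.]
(522, 151, 60, -12.9, 0) -> [  2.2  -2.5 205.2] -0.1
(522, 151, 31, -12.9, 0) -> [  2.1  -2.6 234.2] -0.1
```

drive_tool:
  plan: [0,0,50,0,0,0,0,100,0,0,0,0,150,0,0,0,0,190,0,0,0,0,215,0,0,0,0,232,0,0,0,0,232,0,0,0,0,232,0,0.5]

```text
time: 2.5
ee_pos: [0.5215, 0.1459, 0.0322]
tcp_rot: [[0.225, 0.974, -0.001], [0.974, -0.225, -0.0], [-0.0, -0.001, -1.0]]
ft_force: [-0.1, -0.5, -0.0]
width: 0.0733
grip_force: 0.0
```

drive_tool:
  plan: [0,0,0,0,0.5,0,0,0,0,0.5,0,0,0,0,0.5,0,0,0,0,0.5,0,0,0,0,0.5,0,0,-10,0,0.5,0,0,-25,0,0.5,0,0,-40,0,0.5]

```text
time: 3.3
ee_pos: [0.5214, 0.1459, 0.0731]
tcp_rot: [[0.225, 0.974, -0.001], [0.974, -0.225, -0.0], [-0.0, -0.001, -1.0]]
ft_force: [0.5, -0.2, -1.1]
width: 0.0622
grip_force: 69.0
```

```bash
python3 - <<'E'
from h import *
snap("side","side1"); snap("top","top1")
rows([(647.5,19.6,150,1.9,0),(647.5,19.6,45,1.9,0),(647.5,19.6,33,1.9,0)])
E
```

```text
t 3.4 pos [524.3 146.4  76. ] head -13.02 w 0.0622 grip 69.1 j [  9.   7. -10.  73.   0. 112.]
(647.5, 19.6, 150, 1.9, 0) -> [-95.6 149.  -73.4] -14.9
(647.5, 19.6, 45, 1.9, 0) -> [-95.8 148.4  31.6] -14.9
(647.5, 19.6, 33, 1.9, 0) -> [-95.8 148.4  43.6] -14.9
```

drive_tool:
  plan: [0,0,-30,0,0.5,-15,24,-45,-3,0.5,-34,54,-45,-7,0.5,-54,84,-45,-11,0.5,-76,118,-45,-15,0.5,-92,142,-45,-15,0.5,-96,148,-30,-15,0.5,-96,148,-5,-15,0.5]

```text
time: 4.2
ee_pos: [0.647, 0.0178, 0.0787]
tcp_rot: [[-0.032, 0.999, 0.005], [0.999, 0.032, -0.0], [-0.0, 0.005, -1.0]]
ft_force: [-0.7, 0.1, -1.0]
width: 0.0618
grip_force: 69.0
```

```bash
python3 - <<'E'
from h import *
for i in range(3): rows([(647.5,19.6,33,1.9,0)]); cams.get_image("top")
I,D=snap("top","top2")
E
```

```text
t 4.2 pos [647.   17.8  78.7] head 1.86 w 0.0618 grip 69.0 j [-4. 22.  8. 76.  0. 84.]
(647.5, 19.6, 33, 1.9, 0) -> [ 1.8  0.3 45.7] -0.0
t 4.25 pos [642.3  18.9  71.6] head 1.91 w 0.0623 grip 69.0 j [-4. 22.  8. 76.  0. 84.]
(647.5, 19.6, 33, 1.9, 0) -> [ 0.5  5.5 38.5] 0.0
t 4.3 pos [640.6  19.5  71.9] head 1.96 w 0.062 grip 69.0 j [-4. 22.  8. 76.  0. 84.]
(647.5, 19.6, 33, 1.9, 0) -> [-0.2  7.3 38.9] 0.1
```

View pics/top2.png

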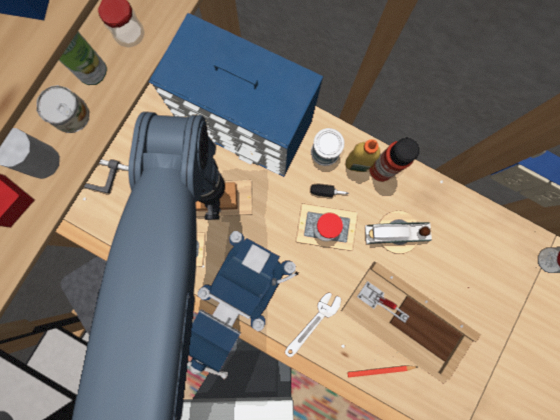

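drive_tool:
  plan: [0,6,15,0,0.5,0,6,28,0,0.5,0,6,34,0,0.5,0,6,37,0,0.5,0,6,39,0,0.5,0,6,39,0,0.5,0,6,39,0,0.3,0,6,39,0,0]

```text
time: 5.2
ee_pos: [0.6511, 0.0192, 0.0393]
tcp_rot: [[-0.034, 0.999, 0.001], [0.999, 0.034, -0.0], [-0.0, 0.001, -1.0]]
ft_force: [-0.8, 0.1, 0.5]
width: 0.0751
grip_force: 0.0
```

drive_tool:
  plan: [0,0,0,0,0,0,0,0,0,0,0,0,-20,0,0,0,0,-60,0,0,0,0,-110,0,0,0,0,-160,0,0,0,0,-210,0,0,0,0,-230,0,0]

```text
time: 6.0
ee_pos: [0.6522, 0.0192, 0.2762]
tcp_rot: [[-0.035, 0.999, 0.011], [0.999, 0.035, -0.001], [-0.001, 0.011, -1.0]]
ft_force: [-0.1, 0.2, 0.7]
width: 0.0856
grip_force: 0.0
```

```bash
python3 - <<'E'
from h import *
for i in range(2): rows([(551,-424.5,260,0,0)]); cams.get_image("top")
E
```

```text
t 6.0 pos [652.2  19.2 276.2] head 1.98 w 0.0856 grip 0.0 j [-4. 23. 32. 98.  0. 84.]
(551, -424.5, 260, 0, 0) -> [-439.9 -116.6   15.4] 2.0
t 6.05 pos [652.9  19.1 278. ] head 1.98 w 0.0853 grip 0.0 j [-4. 23. 32. 98. -0. 84.]
(551, -424.5, 260, 0, 0) -> [-439.8 -117.4   17. ] 2.0
```

drive_tool:
  plan: [0,-40,-10,0,0,-15,-85,-20,0,0,-55,-108,-20,0,0,-104,-117,-20,1,0,-153,-117,-20,1,0,-202,-117,-20,1,0,-251,-117,-20,1,0,-300,-117,-20,1,0]

```text
time: 6.9
ee_pos: [0.5432, -0.2861, 0.2865]
tcp_rot: [[-0.017, 1.0, -0.002], [1.0, 0.017, 0.002], [0.002, -0.002, -1.0]]
ft_force: [0.7, -0.2, 0.5]
width: 0.0851
grip_force: 0.0
```

drive_tool:
  plan: [-45,0,0,0,0,-90,0,0,0,0,-130,0,10,0,0,-141,0,40,0,0,-141,0,85,0,0,-141,0,110,0,0,-141,0,120,0,0,-141,0,120,0,0]

```text
time: 7.7
ee_pos: [0.545, -0.4242, 0.1648]
tcp_rot: [[-0.017, 1.0, -0.005], [1.0, 0.017, 0.004], [0.004, -0.005, -1.0]]
ft_force: [-0.4, -0.0, 0.6]
width: 0.0855
grip_force: 0.0
```

```bash
python3 - <<'E'
from h import *
I,D=snap("top","top3"); cams.get_image("top")
rows([(551,-425,60,1,0),(551,-425,33,1,0)])
C=cloud("top",cv2.medianBlur(D,3)); X,Y,Z=C[...,0],C[...,1],C[...,2]
m=(np.hypot(X-.647,Y-.02)<.1)&(Z>.03)&(Z<.06); P=C[m]; print(cv2.minAreaRect((P[:,:2]*1000).astype(np.float32)),np.median(P[:,2]))
# plane board outline (dark grey on the board)
m=(np.hypot(X-.525,Y-.151)<.12)&(Z>.004)&(Z<.014)
k,l,st,ce=cv2.connectedComponentsWithStats(m.astype(np.uint8)); m=l==1+np.argmax(st[1:,4]); print("planeB",cv2.minAreaRect((C[m][:,:2]*1000).astype(np.float32)))
h=I.astype(int); g=m&(h.sum(2)<400)&(h.max(2)-h.min(2)<40); print("outline",cv2.minAreaRect((C[g][:,:2]*1000).astype(np.float32)),g.sum(),C[g].mean(0))
E
```

```text
t 7.8 pos [ 546.8 -425.7  169.7] head 1.0 w 0.0854 grip 0.0 j [-43.  28.  27.  89.  -0.  46.]
(551, -425, 60, 1, 0) -> [  0.7   4.1 109.7] -0.0
(551, -425, 33, 1, 0) -> [  0.7   4.1 136.7] -0.0
((653.5518188476562, 23.79210662841797), (62.20726776123047, 109.51531982421875), 1.9759573936462402) 0.03845769999971016
planeB ((524.533447265625, 152.5184783935547), (193.17198181152344, 86.23841857910156), 85.96049499511719)
outline ((524.3745727539062, 152.69390869140625), (161.56646728515625, 45.09493637084961), 86.24571990966797) 568 [0.52397022 0.15646334 0.00930594]
```

View pics/top3.png

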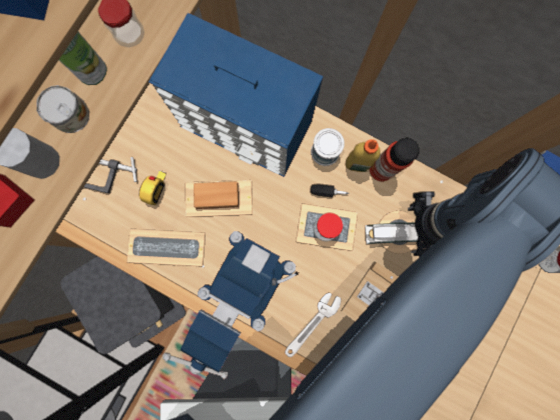

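drive_tool:
  plan: [1,4,30,0,0,1,4,70,0,0,1,4,105,0,0,1,4,125,0,0,1,4,134,0,0,1,4,136,0,0,1,4,136,0,0,1,4,136,0,0]

```text
time: 8.6
ee_pos: [0.5518, -0.4258, 0.0354]
tcp_rot: [[-0.017, 1.0, 0.004], [1.0, 0.017, -0.003], [-0.003, 0.004, -1.0]]
ft_force: [0.7, 0.1, 0.5]
width: 0.0856
grip_force: 0.0
```

drive_tool:
  plan: [0,0,0,0,0.3,0,0,0,0,0.7,0,0,0,0,0.7,0,0,0,0,0.7,0,0,0,0,0.7,0,0,0,0,0.7,0,0,0,0,0.7,0,0,0,0,0.7]

```text
time: 9.4
ee_pos: [0.5503, -0.4249, 0.0335]
tcp_rot: [[-0.017, 1.0, 0.0], [1.0, 0.017, -0.001], [-0.001, 0.0, -1.0]]
ft_force: [-1.9, 1.1, 5.7]
width: 0.0463
grip_force: 70.8
```

drive_tool:
  plan: [0,0,-5,0,0.7,0,0,-15,0,0.7,0,0,-30,0,0.7,0,0,-45,0,0.7,0,0,-50,0,0.7,0,0,-50,0,0.7,0,0,-50,0,0.7,0,0,-50,0,0.7]

```text
time: 10.2
ee_pos: [0.5498, -0.424, 0.0814]
tcp_rot: [[-0.017, 1.0, -0.001], [1.0, 0.017, 0.001], [0.001, -0.001, -1.0]]
ft_force: [-0.5, 0.4, -5.6]
width: 0.0465
grip_force: 69.6
```

```bash
python3 - <<'E'
from h import *
I,D=snap("side","side3"); I,D2=snap("top")
rows([])
cv2.imwrite("pics/side3c.png",cv2.resize(I[180:400,180:440],None,fx=2,fy=2)[...,::-1])
for n,d in(("side",D),("top",D2)):
    C=cloud(n,cv2.medianBlur(d,3)); X,Y,Z=C[...,0],C[...,1],C[...,2]
    for y in np.arange(-.51,-.35,.01):
        k=(abs(X-.552)<.022)&(abs(Y-y)<.004)&(Z>.03); print(n,round(y,3),Z[k].min().round(3) if k.any() else None,np.median(Z[k]).round(3),k.sum(),end="; ")
    print()
E
```

```text
t 10.3 pos [ 549.8 -424.    81.2] head 0.98 w 0.0463 grip 69.6 j [-43.  30.  19.  79.   0.  46.]
side -0.51 0.057 0.062 110; side -0.5 0.061 0.072 164; side -0.49 0.061 0.083 104; side -0.48 0.062 0.481 609; side -0.47 0.061 0.454 881; side -0.46 0.062 0.312 1753; side -0.45 0.075 0.299 597; side -0.44 0.086 0.156 353; side -0.43 0.09 0.105 205; side -0.42 0.094 0.528 132; side -0.41 0.095 0.529 82; side -0.4 0.518 0.531 110; side -0.39 0.518 0.532 147; side -0.38 0.529 0.535 62; side -0.37 0.528 0.535 49; side -0.36 0.064 0.533 7; side -0.35 0.064 0.064 1; 
top -0.51 None nan 0; top -0.5 None nan 0; top -0.49 None nan 0; top -0.48 0.517 0.517 1; top -0.47 0.501 0.523 55; top -0.46 0.51 0.529 124; top -0.45 0.511 0.528 161; top -0.44 0.519 0.529 179; top -0.43 0.524 0.529 196; top -0.42 0.097 0.529 222; top -0.41 0.064 0.527 267; top -0.4 0.066 0.525 314; top -0.39 0.093 0.285 679; top -0.38 0.084 0.514 453; top -0.37 0.063 0.49 438; top -0.36 0.062 0.481 315; top -0.35 0.059 0.492 148;
  return _methods._mean(a, axis=axis, dtype=dtype,
  ret = ret.dtype.type(ret / rcount)
```

View pics/side3.png

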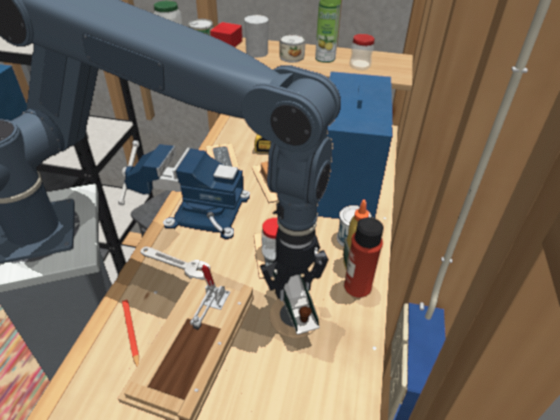

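drive_tool:
  plan: [0,0,-15,0,0.7,0,0,-45,0,0.7,0,0,-85,0,0.7,0,0,-125,0,0.7,10,0,-155,0,0.7,30,-1,-168,0,0.7,60,-2,-170,0,0.7,95,-3,-170,0,0.7]

```text
time: 11.1
ee_pos: [0.546, -0.33, 0.2551]
tcp_rot: [[-0.015, 1.0, 0.004], [1.0, 0.015, -0.003], [-0.003, 0.003, -1.0]]
ft_force: [1.0, 0.7, -6.8]
width: 0.0465
grip_force: 69.6
```

drive_tool:
  plan: [38,-1,0,0,0.7,76,-2,0,0,0.7,114,-3,0,0,0.7,152,-4,0,1,0.7,190,-5,0,2,0.7,228,-6,0,3,0.7,266,-7,0,4,0.7,304,-8,0,4.8,0.7]

```text
time: 11.9
ee_pos: [0.5323, -0.0242, 0.2541]
tcp_rot: [[0.067, 0.998, 0.002], [0.998, -0.067, -0.0], [-0.0, 0.002, -1.0]]
ft_force: [0.9, 0.7, -6.0]
width: 0.0463
grip_force: 69.6
```

```bash
python3 - <<'E'
from h import *
cams.get_image("top");cams.get_image("top")
rows([(525,161.5,250,-3.8,.7),(525,161.5,60,-3.8,.7),(525,161.5,34,-3.8,.7)])
E
```

```text
t 12.0 pos [532.  -20.8 254.3] head -3.48 w 0.0464 grip 69.5 j [-10.   4.   7.  93.   0.  84.]
(525, 161.5, 250, -3.8, 0.7) -> [181.6 -18.    4.9] 0.3
(525, 161.5, 60, -3.8, 0.7) -> [180.9 -18.3 194.9] 0.3
(525, 161.5, 34, -3.8, 0.7) -> [180.8 -18.4 220.9] 0.3
```

drive_tool:
  plan: [35,-4,0,0,0.7,75,-8,0,0,0.7,115,-12,0,0,0.7,150,-15,20,0,0.7,172,-18,50,0,0.7,181,-18,85,0,0.7,181,-18,115,0,0.7,181,-18,130,0,0.7]

```text
time: 12.8
ee_pos: [0.5247, 0.1558, 0.1198]
tcp_rot: [[0.066, 0.998, -0.005], [0.998, -0.066, -0.001], [-0.001, -0.004, -1.0]]
ft_force: [-1.0, 0.1, -6.0]
width: 0.0466
grip_force: 69.2
```

```bash
python3 - <<'E'
from h import *
for i in range(4): cams.get_image("top"); rows([(525,161.5,60,-3.8,.7),(525,161.5,36,-3.8,.7)])
E
```

```text
t 12.85 pos [524.  155.4 118. ] head -3.82 w 0.046 grip 69.2 j [  9.   7.  -5.  78.  -0. 103.]
(525, 161.5, 60, -3.8, 0.7) -> [ 6.3  1.  58. ] -0.0
(525, 161.5, 36, -3.8, 0.7) -> [ 6.3  1.2 82. ] -0.0
t 12.9 pos [524.7 155.3 120.1] head -3.84 w 0.0464 grip 69.2 j [  9.   7.  -5.  78.  -0. 103.]
(525, 161.5, 60, -3.8, 0.7) -> [ 6.3  0.2 60.1] -0.0
(525, 161.5, 36, -3.8, 0.7) -> [ 6.3  0.4 84.1] -0.0
t 12.95 pos [526.2 155.5 122.3] head -3.86 w 0.0463 grip 69.2 j [  9.   7.  -5.  78.  -0. 103.]
(525, 161.5, 60, -3.8, 0.7) -> [ 6.  -1.5 62.3] -0.1
(525, 161.5, 36, -3.8, 0.7) -> [ 6.  -1.5 86.3] -0.1
t 13.0 pos [527.5 155.7 124. ] head -3.87 w 0.046 grip 69.2 j [  9.   7.  -5.  78.  -0. 103.]
(525, 161.5, 60, -3.8, 0.7) -> [ 5.6 -3.  64. ] -0.1
(525, 161.5, 36, -3.8, 0.7) -> [ 5.6 -3.  88. ] -0.1
```

drive_tool:
  plan: [3,-1,15,0,0.7,6,-1,35,0,0.7,6,-1,55,0,0.7,6,-1,70,0,0.7,6,-1,78,0,0.7,6,-1,82,0,0.7,6,-1,84,0,0.7,6,-1,85,0,0.7]

```text
time: 13.8
ee_pos: [0.5268, 0.1622, 0.0382]
tcp_rot: [[0.067, 0.998, 0.002], [0.998, -0.067, 0.0], [0.0, 0.002, -1.0]]
ft_force: [0.6, -0.5, -5.6]
width: 0.046
grip_force: 69.4
```

```bash
python3 - <<'E'
from h import *
for i in range(6):
    cams.get_image("top")
    if i>2: s=sensors.get_state(); print(s["ee_pos"],s["ft_force"],s["torque"])
rows([(525,161.5,33,-3.8,.7)])
E
```

```text
[0.52662912 0.16224696 0.03823022] [ 0.32865208  1.07926484 -6.17157332] [ 0.05180833 -0.01253716 -0.02862211]
[0.52651128 0.16225829 0.0381105 ] [-0.18320575  0.09203868 -6.03283776] [0.01452409 0.0458024  0.03096996]
[0.5264272  0.16222905 0.03800821] [ 0.2005349   1.05569224 -4.26630236] [ 0.0200357  -0.01790389  0.02822788]
t 14.1 pos [526.4 162.2  38. ] head -3.82 w 0.0463 grip 69.4 j [ 10.  10. -11.  69.   0. 104.]
(525, 161.5, 33, -3.8, 0.7) -> [-0.8 -1.4  5. ] -0.0
```

Still off the board (full weight on the wrist); lower gently a few mm, then release and retreat.

drive_tool:
  plan: [-1,-1,1,0,0.7,-1,-1,2,0,0.7,-1,-1,3,0,0.7,-1,-1,4,0,0.7,-1,-1,5,0,0.7,-1,-1,5,0,0.7,-1,-1,5,0,0.7,-1,-1,5,0,0.7]

```text
time: 14.9
ee_pos: [0.5249, 0.1612, 0.0334]
tcp_rot: [[0.067, 0.998, 0.0], [0.998, -0.067, -0.0], [-0.0, 0.0, -1.0]]
ft_force: [-4.4, -0.2, 5.3]
width: 0.0462
grip_force: 70.9
```

drive_tool:
  plan: [0,0,0,0,0.5,0,0,0,0,0.3,0,0,0,0,0.0,0,0,0,0,0,0,0,0,0,0,0,0,-15,0,0,0,0,-50,0,0,0,0,-90,0,0]

```text
time: 15.7
ee_pos: [0.5237, 0.161, 0.1226]
tcp_rot: [[0.067, 0.998, -0.003], [0.998, -0.067, -0.0], [-0.001, -0.003, -1.0]]
ft_force: [0.5, -0.2, -0.4]
width: 0.0853
grip_force: 0.0
```

drive_tool:
  plan: [0,0,-45,0,0,0,0,-95,0,0,0,0,-130,0,0,-40,4,-135,0,0,-85,8,-135,0,0,-133,13,-135,0,0,-182,18,-135,0,0,-230,23,-135,0,0]

```text
time: 16.5
ee_pos: [0.5326, -0.0716, 0.2591]
tcp_rot: [[0.066, 0.998, 0.002], [0.998, -0.066, -0.001], [-0.0, 0.003, -1.0]]
ft_force: [0.3, -0.5, -0.6]
width: 0.0851
grip_force: 0.0
```

```bash
python3 - <<'E'
from h import *
I,D=snap("top","top4"); I2,D2=snap("side"); np.savez("t4.npz",I=I,D=D,I2=I2,D2=D2)
rows([(567,-250,280,-5,0),(567,-250,56,-5,0)])
for n,d in(("top",D),("side",D2)):
    C=cloud(n,cv2.medianBlur(d,3)); X,Y,Z=C[...,0],C[...,1],C[...,2]
    m=(np.hypot(X-.525,Y-.15)<.11)&(Z>.02)&(Z<.09); P=C[m]; print(n,"plane",cv2.minAreaRect((P[:,:2]*1000).astype(np.float32)),Z[m].max())
    # jar board now bare: disc and board
    m=(np.hypot(X-.553,Y+.436)<.075)&(Z>.0045)&(Z<.0125); m=cv2.morphologyEx(m.astype(np.uint8),cv2.MORPH_OPEN,np.ones((3,3)))
    c=max(cv2.findContours(m,cv2.RETR_EXTERNAL,cv2.CHAIN_APPROX_NONE)[0],key=len)[:,0]; print(n,"jarB",circ(C[c[:,1],c[:,0],:2]),len(c))
    A=(I if n=="top" else I2).astype(int); g=((m>0)&(A.sum(2)<400)).astype(np.uint8)
    c=max(cv2.findContours(g,cv2.RETR_EXTERNAL,cv2.CHAIN_APPROX_NONE)[0],key=len)[:,0]; print(n,"disc",circ(C[c[:,1],c[:,0],:2]),len(c))
    m=(np.hypot(X-.567,Y+.25)<.06)&(Z>.088)&(Z<.12); P=C[m]; print(n,"lid",cv2.minEnclosingCircle((P[:,:2]*1000).astype(np.float32)) if m.any() else None)
E
```

```text
t 16.6 pos [532.6 -75.5 258.3] head -4.27 w 0.0856 grip 0.0 j [-15.   5.   8.  93.  -0.  79.]
(567, -250, 280, -5, 0) -> [-171.5   47.3  -21.1] 0.7
(567, -250, 56, -5, 0) -> [-170.8   46.9  202.9] 0.7
top plane ((529.93408203125, 200.61834716796875), (54.0192985534668, 50.48841094970703), 88.81814575195312) 0.07592567568162334
top jarB [ 555.4 -436.3   53.6] 120
top disc [ 555.  -435.6   30.1] 69
top lid ((566.8184204101562, -250.5031280517578), 30.285823822021484)
side plane ((541.3336181640625, 146.71707153320312), (143.74537658691406, 127.41719818115234), 64.41529846191406) 0.07727740817674589
side jarB [ 551.9 -437.2   53.6] 132
side disc [ 552.1 -436.8   30.7] 76
side lid ((564.4927978515625, -250.132568359375), 31.35702133178711)
```

drive_tool:
  plan: [-40,10,0,0,0,-88,22,0,0,0,-135,34,0,0,0,-165,43,20,0,0,-177,46,60,0,0,-177,46,100,0,0,-177,46,115,0,0,-177,46,115,0,0]

```text
time: 17.4
ee_pos: [0.565, -0.2478, 0.1396]
tcp_rot: [[0.066, 0.998, -0.005], [0.998, -0.066, 0.003], [0.003, -0.006, -1.0]]
ft_force: [0.4, -0.5, -0.3]
width: 0.0856
grip_force: 0.0
```

```bash
python3 - <<'E'
from h import *
for i in range(4):
    I,D=cams.get_image("top")
    if i>0: rows([(565.7,-250.3,120,-3.8,0),(565.7,-250.3,54,-3.8,0)])
C=cloud("top",cv2.medianBlur(D,3)); X,Y,Z=C[...,0],C[...,1],C[...,2]
cv2.imwrite("pics/top5.png",I[...,::-1])
m=(np.hypot(X-.525,Y-.15)<.11)&(Z>.02)&(Z<.09); P=C[m]; print("plane",cv2.minAreaRect((P[:,:2]*1000).astype(np.float32)),Z[m].max())
m=(np.hypot(X-.525,Y-.151)<.12)&(Z>.004)&(Z<.09)
k,l,st,ce=cv2.connectedComponentsWithStats(m.astype(np.uint8)); m=l==1+np.argmax(st[1:,4]); print("planeB",cv2.minAreaRect((C[m][:,:2]*1000).astype(np.float32)))
E
```

```text
t 17.5 pos [ 567.5 -249.1  144.5] head -3.76 w 0.0855 grip 0.0 j [-30.  17.   9.  82.   0.  64.]
(565.7, -250.3, 120, -3.8, 0) -> [-1.3 -1.8 24.5] 0.0
(565.7, -250.3, 54, -3.8, 0) -> [-1.2 -1.9 90.5] 0.0
t 17.55 pos [ 568.2 -249.6  145.6] head -3.77 w 0.0853 grip 0.0 j [-30.  17.   9.  82.   0.  64.]
(565.7, -250.3, 120, -3.8, 0) -> [-0.9 -2.5 25.6] 0.0
(565.7, -250.3, 54, -3.8, 0) -> [-0.7 -2.8 91.6] 0.0
t 17.6 pos [ 568.4 -249.8  146. ] head -3.77 w 0.0852 grip 0.0 j [-30.  17.   9.  82.   0.  64.]
(565.7, -250.3, 120, -3.8, 0) -> [-0.6 -2.8 26. ] 0.0
(565.7, -250.3, 54, -3.8, 0) -> [-0.5 -3.1 92. ] 0.0
plane ((527.5630493164062, 154.79177856445312), (146.3192901611328, 46.980369567871094), 86.6153793334961) 0.07600484604068114
planeB ((525.2193603515625, 151.55197143554688), (195.1938018798828, 88.47528076171875), 86.78157043457031)
```

View pics/top5.png

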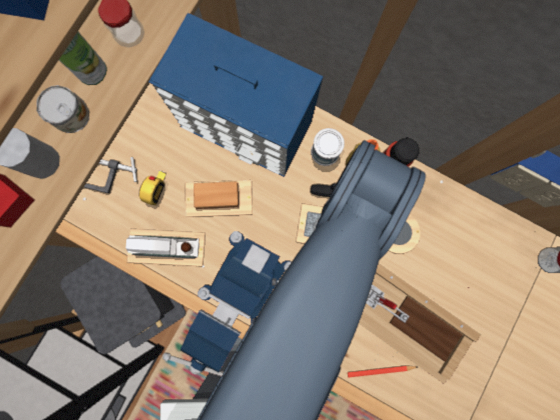

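drive_tool:
  plan: [0,-1,25,0,0,0,-1,50,0,0,0,-1,72,0,0,0,-1,84,0,0,0,-1,90,0,0,0,-1,90,0,0,0,-1,90,0,0,0,-1,90,0,0.2]

```text
time: 18.4
ee_pos: [0.5667, -0.25, 0.0542]
tcp_rot: [[0.067, 0.998, 0.003], [0.998, -0.067, -0.002], [-0.001, 0.003, -1.0]]
ft_force: [0.4, -0.3, 0.7]
width: 0.0729
grip_force: 0.0
```

drive_tool:
  plan: [0,0,0,0,0.4,0,0,0,0,0.5,0,0,0,0,0.5,0,0,0,0,0.5,0,0,0,0,0.5,0,0,0,0,0.5,0,0,0,0,0.5,0,0,0,0,0.5]

```text
time: 19.2
ee_pos: [0.5665, -0.2501, 0.0545]
tcp_rot: [[0.067, 0.998, 0.002], [0.998, -0.067, -0.002], [-0.002, 0.002, -1.0]]
ft_force: [-0.4, -0.7, 5.5]
width: 0.0649
grip_force: 62.6
```

drive_tool:
  plan: [0,0,-5,0,0.5,0,0,-15,0,0.5,0,0,-35,0,0.5,0,0,-60,0,0.5,0,0,-75,0,0.5,0,0,-80,0,0.5,0,0,-80,0,0.5,0,0,-80,0,0.5]

```text
time: 20.0
ee_pos: [0.5651, -0.2491, 0.1312]
tcp_rot: [[0.067, 0.998, -0.002], [0.998, -0.067, 0.001], [0.001, -0.002, -1.0]]
ft_force: [-0.0, -0.1, -2.2]
width: 0.0648
grip_force: 62.1
```

```bash
python3 - <<'E'
from h import *
for i in range(3):
    I,D=snap("side"); rows([(553.7,-436.5,135,-3.8,0),(553.7,-436.5,56,-3.8,0)])
cv2.imwrite("pics/side6.png",I[...,::-1])
E
```

```text
t 20.05 pos [ 564.9 -249.   130.7] head -3.82 w 0.0653 grip 62.1 j [-30.  17.   8.  81.   0.  64.]
(553.7, -436.5, 135, -3.8, 0) -> [-187.9    1.4   -4.5] -0.0
(553.7, -436.5, 56, -3.8, 0) -> [-188.     1.6   74.5] -0.0
t 20.1 pos [ 564.8 -248.9  130.6] head -3.82 w 0.0652 grip 62.1 j [-30.  17.   8.  81.  -0.  64.]
(553.7, -436.5, 135, -3.8, 0) -> [-187.9    1.4   -4.7] -0.0
(553.7, -436.5, 56, -3.8, 0) -> [-188.     1.7   74.3] -0.0
t 20.15 pos [ 564.8 -248.9  130.7] head -3.82 w 0.065 grip 62.1 j [-30.  17.   8.  81.   0.  64.]
(553.7, -436.5, 135, -3.8, 0) -> [-187.9    1.4   -4.6] -0.0
(553.7, -436.5, 56, -3.8, 0) -> [-188.     1.6   74.4] -0.0
```

View pics/side6.png

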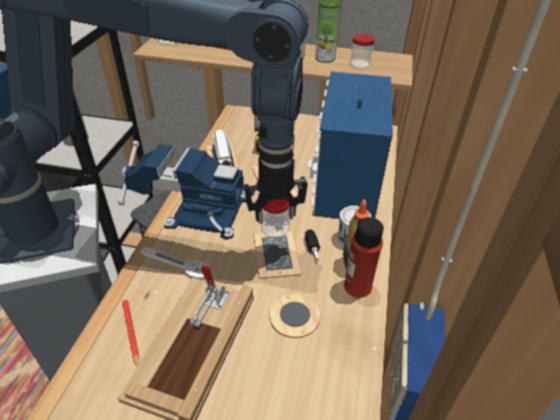

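drive_tool:
  plan: [-15,0,0,0,0.5,-45,0,0,0,0.5,-80,0,0,0,0.5,-120,0,0,0,0.5,-155,0,0,0,0.5,-178,0,5,0,0.5,-187,0,15,0,0.5,-187,0,25,0,0.5]

```text
time: 20.95
ee_pos: [0.5523, -0.4377, 0.1059]
tcp_rot: [[0.069, 0.998, -0.001], [0.998, -0.069, 0.0], [0.0, -0.001, -1.0]]
ft_force: [0.2, -0.0, -1.7]
width: 0.0654
grip_force: 62.1
```

drive_tool:
  plan: [0,0,15,0,0.5,0,0,30,0,0.5,0,0,40,0,0.5,0,0,45,0,0.5,0,0,48,0,0.5,0,0,50,0,0.5,0,0,50,0,0.5,0,0,50,0,0.5]

```text
time: 21.75
ee_pos: [0.5536, -0.4364, 0.0583]
tcp_rot: [[0.067, 0.998, 0.001], [0.998, -0.067, -0.001], [-0.001, 0.001, -1.0]]
ft_force: [-0.3, -0.5, -2.1]
width: 0.0648
grip_force: 62.1
```

```bash
python3 - <<'E'
from h import *
for i in range(3):
    I,D=snap("side"); rows([(553.7,-436.5,54,-3.8,0)]); print(sensors.get_state()["ft_force"])
C=cloud("side",D); hs=cv2.cvtColor(I,cv2.COLOR_RGB2HSV)
m=((hs[...,0]<8)|(hs[...,0]>172))&(hs[...,1]>150)&(hs[...,2]>70)&(np.hypot(C[...,0]-.553,C[...,1]+.436)<.06)
P=C[m]; print("lid pts",m.sum(),P.min(0),P.max(0))
E
```

```text
t 21.8 pos [ 553.6 -436.4   58.3] head -3.82 w 0.065 grip 62.1 j [-44.  32.  19.  77.  -0.  50.]
(553.7, -436.5, 54, -3.8, 0) -> [-0.1  0.1  4.3] -0.0
[ 0.06240217 -0.36870587 -1.45442872]
t 21.85 pos [ 553.5 -436.4   58.2] head -3.83 w 0.0649 grip 62.1 j [-44.  32.  19.  77.  -0.  50.]
(553.7, -436.5, 54, -3.8, 0) -> [-0.1  0.2  4.2] -0.0
[ 1.09443835  0.24298419 -1.59265134]
t 21.9 pos [ 553.5 -436.4   58.1] head -3.83 w 0.0649 grip 62.1 j [-44.  32.  19.  77.   0.  50.]
(553.7, -436.5, 54, -3.8, 0) -> [-0.1  0.2  4.1] -0.0
[-0.26438749  0.25269305 -1.94805035]
lid pts 309 [ 0.52563397 -0.4691909   0.08927123] [ 0.57852815 -0.43856979  0.1131172 ]
```

drive_tool:
  plan: [0,0,1,0,0.5,0,0,2,0,0.5,0,0,3,0,0.5,0,0,4,0,0.5,0,0,4,0,0.5,0,0,4,0,0.5,0,0,4,0,0.5,0,0,4,0,0.5]

```text
time: 22.7
ee_pos: [0.5532, -0.436, 0.0545]
tcp_rot: [[0.067, 0.998, 0.0], [0.998, -0.067, -0.0], [-0.0, 0.0, -1.0]]
ft_force: [-2.4, 3.0, 5.2]
width: 0.0647
grip_force: 62.7
```

drive_tool:
  plan: [0,0,0,0,0.4,0,0,0,0,0.2,0,0,0,0,0.0,0,0,0,0,0,0,0,0,0,0,0,0,-15,0,0,0,0,-50,0,0,0,0,-95,0,0]

```text
time: 23.5
ee_pos: [0.5519, -0.4348, 0.1471]
tcp_rot: [[0.067, 0.998, -0.004], [0.998, -0.067, 0.004], [0.004, -0.004, -1.0]]
ft_force: [0.3, -0.5, 0.8]
width: 0.0854
grip_force: 0.0
```

drive_tool:
  plan: [0,0,-45,0,0,0,0,-95,0,0,5,0,-130,0,0,45,0,-140,0,0,93,0,-140,0,0,142,0,-140,0,0,191,0,-140,0,0,235,0,-140,0,0]

```text
time: 24.3
ee_pos: [0.5688, -0.1993, 0.2902]
tcp_rot: [[0.066, 0.998, 0.002], [0.998, -0.066, -0.001], [-0.0, 0.002, -1.0]]
ft_force: [0.5, 0.6, 0.5]
width: 0.0854
grip_force: 0.0
```

```bash
python3 - <<'E'
from h import *
I,D=cams.get_image("top"); I2,D2=cams.get_image("side"); 
rows([(653.5,23.8,280,2,0),(653.5,23.8,31,2,0)])
for n,d in(("top",D),("side",D2)):
    C=cloud(n,cv2.medianBlur(d,3)); X,Y,Z=C[...,0],C[...,1],C[...,2]
    m=(np.hypot(X-.553,Y+.436)<.06)&(Z>.088)&(Z<.12); P=C[m]; print(n,"lid",cv2.minEnclosingCircle((P[:,:2]*1000).astype(np.float32)) if m.any() else None,P[:,2].min(),P[:,2].max())
    for nm,c,r,lo,hi in(("sandB",(.571,-.255),.1,.004,.013),("sand",(.653,.024),.09,.03,.06)):
        m=(np.hypot(X-c[0],Y-c[1])<r)&(Z>lo)&(Z<hi); m=cv2.morphologyEx(m.astype(np.uint8),cv2.MORPH_OPEN,np.ones((3,3)))
        print(n,nm,cv2.minAreaRect((C[m>0][:,:2]*1000).astype(np.float32)))
        if nm=="sandB":
            A=(I if n=="top" else I2).astype(int); g=((m>0)&(A.sum(2)<400)&(np.ptp(A,2)<45)).astype(np.uint8); g=cv2.morphologyEx(g,cv2.MORPH_OPEN,np.ones((3,3))); print(n,"outline",cv2.minAreaRect((C[g>0][:,:2]*1000).astype(np.float32)))
cv2.imwrite("pics/top7.png",I[...,::-1])
E
```

```text
t 24.4 pos [ 569.3 -195.9  291.1] head -3.43 w 0.0853 grip 0.0 j [-25.  15.  24.  99.   0.  68.]
(653.5, 23.8, 280, 2, 0) -> [224.3  70.9  11.6] -5.4
(653.5, 23.8, 31, 2, 0) -> [224.   70.2 260.6] -5.4
top lid ((556.7350463867188, -436.6944274902344), 30.448904037475586) 0.08909265561409707 0.09844706565649552
top sandB ((0.0, 0.0), (0.0, 0.0), 0.0)
top outline ((0.0, 0.0), (0.0, 0.0), 0.0)
top sand ((653.9060668945312, 23.691322326660156), (62.358089447021484, 109.70707702636719), 2.0074801445007324)
side lid ((553.1040649414062, -436.20526123046875), 30.478641510009766) 0.08807782414406895 0.0988770506802309
side sandB ((568.0626831054688, -253.78485107421875), (145.93385314941406, 100.62507629394531), 80.1004409790039)
side outline ((567.2696533203125, -252.42323303222656), (111.80011749267578, 64.11019134521484), 80.59742736816406)
side sand ((650.1521606445312, 24.514694213867188), (61.347618103027344, 112.42300415039062), 1.5544358491897583)
```

drive_tool:
  plan: [40,-3,0,0,0,88,-6,0,-1,0,136,-9,0,-3,0,182,-5,0,-5,0,215,25,0,-5.6,0,231,55,20,-5.6,0,231,68,60,-5.6,0,231,68,105,-5.6,0]

```text
time: 25.2
ee_pos: [0.6557, 0.0243, 0.1845]
tcp_rot: [[-0.032, 0.999, 0.007], [0.999, 0.032, -0.001], [-0.001, 0.007, -1.0]]
ft_force: [-0.0, -1.0, 0.4]
width: 0.0853
grip_force: 0.0
```

drive_tool:
  plan: [0,0,45,0,0,0,0,80,0,0,0,0,105,0,0,0,0,115,0,0,0,0,115,0,0,0,0,115,0,0,0,0,115,0,0,0,0,115,0,0]

```text
time: 26.0
ee_pos: [0.6537, 0.0243, 0.071]
tcp_rot: [[-0.031, 1.0, 0.004], [1.0, 0.031, -0.0], [-0.0, 0.004, -1.0]]
ft_force: [-0.1, 0.4, -0.5]
width: 0.0853
grip_force: 0.0
```

```bash
python3 - <<'E'
from h import *
I,D=cams.get_image("top"); rows([(652,24,31,1.8,0)])
C=cloud("top",cv2.medianBlur(D,3)); X,Y,Z=C[...,0],C[...,1],C[...,2]
m=(np.hypot(X-.571,Y+.255)<.1)&(Z>.004)&(Z<.013); m=cv2.morphologyEx(m.astype(np.uint8),cv2.MORPH_OPEN,np.ones((3,3)))
print(cv2.minAreaRect((C[m>0][:,:2]*1000).astype(np.float32)))
A=I.astype(int); g=((m>0)&(A.sum(2)<400)&(np.ptp(A,2)<45)).astype(np.uint8); g=cv2.morphologyEx(g,cv2.MORPH_OPEN,np.ones((3,3))); print("outline",cv2.minAreaRect((C[g>0][:,:2]*1000).astype(np.float32)))
E
```

```text
t 26.05 pos [653.4  24.3  70.5] head 1.78 w 0.0856 grip 0.0 j [-4. 24.  9. 76. -0. 84.]
(652, 24, 31, 1.8, 0) -> [-0.3 -1.5 39.5] -0.0
((570.9523315429688, -254.1698760986328), (144.96202087402344, 100.38978576660156), 80.21556091308594)
outline ((566.7238159179688, -257.67706298828125), (7.84825325012207, 63.76511001586914), 1.6938568353652954)
```

drive_tool:
  plan: [0,-1,15,0,0,0,-1,28,0,0,0,-1,36,0,0,0,-1,39,0,0,0,-1,39,0,0,0,-1,39,0,0,0,-1,39,0,0.2,0,-1,39,0,0.5]

```text
time: 26.85
ee_pos: [0.6521, 0.0243, 0.031]
tcp_rot: [[-0.031, 1.0, 0.002], [1.0, 0.031, -0.0], [-0.0, 0.002, -1.0]]
ft_force: [0.9, 1.4, 1.1]
width: 0.0627
grip_force: 67.6
```

drive_tool:
  plan: [0,0,0,0,0.5,0,0,0,0,0.5,0,0,0,0,0.5,0,0,0,0,0.5,0,0,0,0,0.5,0,0,0,0,0.5,0,0,0,0,0.5,0,0,0,0,0.5]

```text
time: 27.65
ee_pos: [0.652, 0.0243, 0.0306]
tcp_rot: [[-0.031, 1.0, 0.002], [1.0, 0.031, -0.0], [-0.0, 0.002, -1.0]]
ft_force: [0.1, -0.5, 5.5]
width: 0.0623
grip_force: 68.5
```

drive_tool:
  plan: [0,0,-5,0,0.5,0,0,-20,0,0.5,0,0,-50,0,0.5,0,0,-85,0,0.5,0,0,-125,0,0.5,0,-5,-165,0,0.5,0,-20,-195,0,0.5,0,-40,-205,0,0.5]

```text
time: 28.45
ee_pos: [0.6126, 0.023, 0.2397]
tcp_rot: [[-0.031, 0.999, 0.007], [1.0, 0.031, -0.001], [-0.001, 0.007, -1.0]]
ft_force: [-0.1, 0.6, -1.1]
width: 0.0627
grip_force: 67.9
```

```bash
python3 - <<'E'
from h import *
rows([(569.6,-254.1,235,-9.8,.5)])
E
```

```text
t 28.45 pos [612.6  23.  239.7] head 1.78 w 0.0627 grip 67.9 j [-4. 16. 19. 93.  0. 84.]
(569.6, -254.1, 235, -9.8, 0.5) -> [-275.6  -51.6    4.5] 11.6
```

drive_tool:
  plan: [-15,-20,0,0,0.5,-45,-40,0,1,0.5,-82,-51,0,3,0.5,-122,-55,0,5,0.5,-162,-55,0,7,0.5,-202,-55,0,9,0.5,-238,-52,0,11,0.5,-262,-51,5,11.6,0.5]

```text
time: 29.25
ee_pos: [0.568, -0.243, 0.2303]
tcp_rot: [[0.173, 0.985, 0.001], [0.985, -0.173, -0.001], [-0.001, 0.001, -1.0]]
ft_force: [-0.3, -0.2, -1.4]
width: 0.0621
grip_force: 67.8
```

drive_tool:
  plan: [-14,-3,20,0,0.5,-14,-3,50,0,0.5,-14,-3,90,0,0.5,-14,-3,130,0,0.5,-14,-3,160,0,0.5,-14,-3,175,0,0.5,-14,-3,180,0,0.5,-14,-3,180,0,0.5]

```text
time: 30.05
ee_pos: [0.5631, -0.2536, 0.0498]
tcp_rot: [[0.171, 0.985, -0.0], [0.985, -0.171, 0.0], [0.0, -0.0, -1.0]]
ft_force: [-0.2, -0.7, -0.3]
width: 0.062
grip_force: 67.8
```

```bash
python3 - <<'E'
from h import *
for i in range(5):
    cams.get_image("top")
    if i>1: rows([(569.6,-254.1,33,-9.8,.5)])
E
```

```text
t 30.2 pos [ 564.6 -254.5   52.2] head -9.82 w 0.0623 grip 67.8 j [-30.  19.   1.  72.  -0.  69.]
(569.6, -254.1, 33, -9.8, 0.5) -> [ 1.3  4.8 19.2] -0.0
t 30.25 pos [ 564.6 -254.5   52.1] head -9.82 w 0.0622 grip 67.8 j [-30.  19.   1.  72.   0.  69.]
(569.6, -254.1, 33, -9.8, 0.5) -> [ 1.3  4.8 19.1] -0.0
t 30.3 pos [ 564.4 -254.4   51.8] head -9.82 w 0.0624 grip 67.8 j [-30.  19.   1.  72.   0.  69.]
(569.6, -254.1, 33, -9.8, 0.5) -> [ 1.2  5.1 18.8] -0.0
```

drive_tool:
  plan: [1,5,6,0,0.5,1,5,12,0,0.5,1,5,16,0,0.5,1,5,18,0,0.5,1,5,20,0,0.5,1,5,21,0,0.5,1,5,21,0,0.5,1,5,21,0,0.5]

```text
time: 31.1
ee_pos: [0.5681, -0.2534, 0.0306]
tcp_rot: [[0.17, 0.985, 0.001], [0.985, -0.17, -0.0], [-0.0, 0.001, -1.0]]
ft_force: [-3.0, 1.4, 8.5]
width: 0.0627
grip_force: 68.8
```

drive_tool:
  plan: [0,0,0,0,0.4,0,0,0,0,0.2,0,0,0,0,0.0,0,0,0,0,0,0,0,0,0,0,0,0,-15,0,0,0,0,-50,0,0,0,0,-95,0,0]

```text
time: 31.9
ee_pos: [0.5663, -0.2525, 0.1224]
tcp_rot: [[0.171, 0.985, -0.005], [0.985, -0.171, 0.003], [0.002, -0.005, -1.0]]
ft_force: [0.8, -0.6, -0.6]
width: 0.0852
grip_force: 0.0
```

drive_tool:
  plan: [0,0,-45,0,0,0,0,-95,0,0,0,-20,-130,0,0,0,-60,-140,0,0,0,-108,-140,0,0,0,-156,-140,0,0,0,-190,-140,0,0,0,-200,-140,0,0]

```text
time: 32.7
ee_pos: [0.3684, -0.2186, 0.2652]
tcp_rot: [[0.172, 0.985, 0.001], [0.985, -0.172, -0.001], [-0.001, 0.001, -1.0]]
ft_force: [1.1, -1.1, -0.3]
width: 0.0856
grip_force: 0.0
```

```bash
python3 - <<'E'
from h import *
I,D=snap("top","top8"); I2,D2=snap("side"); z=np.load("top0.npz"); zs=np.load("side0.npz")
rows([])
def R(C,c,r,lo,hi):
    X,Y,Z=C[...,0],C[...,1],C[...,2]; m=(np.hypot(X-c[0],Y-c[1])<r)&(Z>lo)&(Z<hi); m=cv2.morphologyEx(m.astype(np.uint8),cv2.MORPH_OPEN,np.ones((3,3)))
    if not m.any(): return None
    k=cv2.connectedComponentsWithStats(m); m=k[1]==1+np.argmax(k[2][1:,4]); P=C[m]; r=cv2.minAreaRect((P[:,:2]*1000).astype(np.float32)); return np.round([*r[0],*r[1],r[2]],1),np.median(P[:,2]).round(4)
for n,d,d0 in(("top",D,z["D"]),("side",D2,zs["D"])):
    C=cloud(n,cv2.medianBlur(d,3)); C0=cloud(n,cv2.medianBlur(d0,3))
    for a in(("sandB",(.5695,-.254),.1,.004,.013),("sand",(.5695,-.254),.09,.03,.06),("plane",(.525,.152),.11,.022,.09),("planeB",(.525,.152),.12,.004,.09),("jarlid",(.553,-.436),.06,.085,.12)): print(n,a[0],R(C,*a[1:]))
    for a in(("driver",(.66,-.25),.07,.012,.06),("tape",(.66,.17),.08,.012,.09),("glue",(.71,-.35),.06,.02,.3)): print(n,a[0],R(C0,*a[1:]),R(C,*a[1:]))
E
```

```text
t 32.8 pos [ 370.5 -219.4  264.9] head -9.89 w 0.0852 grip 0.0 j [-40. -11.  -6.  95.   0.  60.]
top sandB (array([ 570.8, -254.7,  146.6,  101.2,   80.6]), np.float64(0.0085))
top sand (array([ 571.7, -253.6,  110. ,   62.3,   80.5]), np.float64(0.0383))
top plane (array([528.9, 175.4, 105.4,  46.9,  86.5]), np.float64(0.0558))
top planeB (array([524.8, 150.8, 189. ,  84.9,  86.2]), np.float64(0.0147))
top jarlid (array([ 555.6, -436.3,   59.1,   58.5,   89.1]), np.float64(0.0963))
top driver (array([ 663.4, -249.2,   69.8,   30.8,   87.6]), np.float64(0.0251)) (array([ 663.1, -249. ,   69.3,   30.5,   88.1]), np.float64(0.0249))
top tape (array([666.6, 184.2,  38.5,  68.4,  69.4]), np.float64(0.0577)) (array([666.3, 183.4,  38.3,  68.5,  72.3]), np.float64(0.0575))
top glue (array([ 729.9, -361.7,  111.8,   56.6,   69. ]), np.float64(0.1406)) (array([ 728. , -361.1,  112. ,   52.6,   68.9]), np.float64(0.1409))
side sandB (array([ 567.8, -254.7,  146.5,  100.7,   80.2]), np.float64(0.0087))
side sand (array([ 568.1, -253.4,  111. ,   62. ,   80.1]), np.float64(0.0384))
side plane (array([523.4, 154.2, 151.9,  50.5,  86.6]), np.float64(0.0495))
side planeB (array([532.9, 169.4, 183.6,  67.5,  86. ]), np.float64(0.0464))
side jarlid (array([ 553.2, -437.2,   58.1,   59.6,   77.9]), np.float64(0.0967))
side driver (array([ 660.7, -248.5,   69.5,   30. ,   82.6]), np.float64(0.0246)) (array([ 660.1, -250.7,   72. ,   29.8,   81.1]), np.float64(0.0245))
side tape (array([668.4, 201.2,  81.8,  66.3,  73.1]), np.float64(0.0438)) (array([662.3, 181. ,  34.7,  67.5,  69.7]), np.float64(0.0437))
side glue (array([ 720.9, -365.2,   99. ,   48.6,   69.3]), np.float64(0.1608)) (array([ 719.7, -365.9,   96.7,   47. ,   69.1]), np.float64(0.1609))
```

View pics/top8.png

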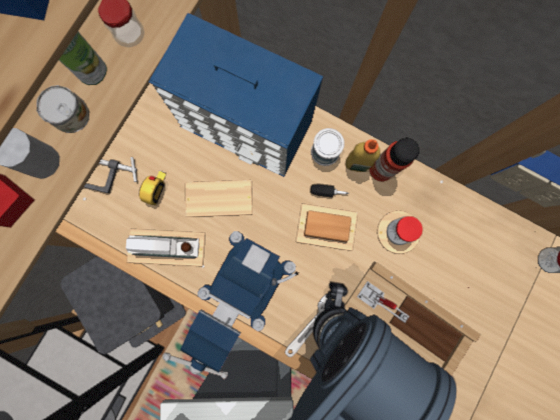

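```bash
python3 - <<'E'
from h import *
I,D=cams.get_image("top"); C=cloud("top",D)[...,:]; 
a=np.radians(86.2); u=np.array([np.cos(a),np.sin(a)]); v=np.array([u[1],-u[0]])
q=(C[...,:2]-[.5247,.1523]); s=q@u; t=q@v; Z=C[...,2]
m=(abs(t)<.02)&(abs(s)<.1)&(Z>.018); print("plane ext along",s[m].min(),s[m].max())
m=(abs(s)<.06)&(abs(t)<.04)&(Z>.025); print("across",t[m].min(),t[m].max())
for lo in np.arange(-.1,.1,.01): k=(abs(t)<.02)&(abs(s-lo)<.003); print(round(lo,2),np.median(Z[k]).round(3),end=" ")
E
```

```text
plane ext along -0.08009059134805761 0.07628560977417047
across -0.021023718148519686 0.026515017379256652
-0.1 0.001 -0.09 0.009 -0.08 0.014 -0.07 0.016 -0.06 0.046 -0.05 0.042 -0.04 0.014 -0.03 0.016 -0.02 0.029 -0.01 0.044 -0.0 0.052 0.01 0.06 0.02 0.062 0.03 0.066 0.04 0.07 0.05 0.073 0.06 0.073 0.07 0.072 0.08 0.017 0.09 0.01
```

The plane's measured offset is about 2–3 mm across and about 2 mm along its outline. All three are in place and released.

```bash
python3 -c "
from bench import bot
print(bot.sign_off())"
```

```text
the job is handed in; nothing more can be done
None
```

The plane, jar and sanding block each stand upright on their own board, within about 3 mm of the outline by my camera measurements; the bystanders did not measurably move, everything is released, and I handed the job in at about 33 s (no verdict was returned).

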